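# Build up the second post of a tube jig

### The job

Build up the second post of the tube jig so that it matches the finished one beside it: press the taller of the two loose riser blocks onto the four bare studs of the jig plate, then press the vee rest from the sloping pocket rack onto the riser, with its groove in line with the finished post's groove. Both must be snapped fully home; leave the other loose things where they are.

Things in the scene. Friction and masses are not known exactly. Their poses are not given: they have to be found in the camera images.
- jig_plate: Dark steel jig plate, 74 x 172 x 16 mm, fixed on the worktop. Origin: centre of its underside; its y runs along its length, from the bare station (y = -38 mm) towards the finished post (y = +38 mm).
- finished_post_top (a point): Centre of the top of the finished post, 95 mm above the worktop: a 45 mm riser block with a 34 mm vee rest on it, 44 x 44 mm in plan, all fixed; its groove runs along the plate's y.
- station (a point): Centre of the bare station on the plate's top face, 16 mm above the worktop, axes as the plate. Four studs at +-11 mm in x and y, 10 mm thick, 13.5 mm high, upper 4 mm tapered, slippery. Sprung balls in their +-y flanks: a block set on them first rests on the balls, about 8 mm too high; pressed straight down (about 10 N) it snaps down on to the plate.
- riser_tall: The taller of two loose aluminium riser blocks, standing on the worktop: 44 x 44 mm in plan, 45 mm high without its studs. Origin: centre of its underside, z up. Its underside is a cavity 14.5 mm deep that takes four studs with 1 mm play to each side, any of four ways round.
- riser_tall_top (a point): Centre of the tall riser's top face, 45 mm above its underside. Round it stand four studs with sprung balls, the same as those of the station; the vee rest is pressed on here with the same force. On either stud field a block set down up to 2 mm askew and let go slides down the tapers till it rests on the balls.
- riser_short: The other riser block, 44 x 44 mm, 30 mm high without its studs. Origin: centre of its underside. Not needed; about 18 mm from the tall one, either side of it.
- pocket_rack: Plywood rack, fixed, 210 mm wide (its y), its face sloping at 28 deg, low edge towards its -x. Three square pockets (46 mm, 12 mm deep, square to the slope) at y = -64, 0, +64 mm, 18 mm between them, rims 12 mm uphill and downhill. Origin: on the worktop below the middle pocket; the middle of each pocket's floor is at x = 0, z = 30 mm in this frame.
- vee_rest: Aluminium rest with a 90 deg vee groove (30 mm wide, 15 mm deep) across its top: 44 x 44 mm, 34 mm high, in one of the three pockets, tilted 28 deg with the rack, 22 mm of it above the rim. Origin: centre of its underside; z out of the pocket; the groove runs along its y (across the slope). Same stud cavity below as the risers, either way round.
- flat_rest: Rest with a flat top, 44 x 44 x 34 mm, in another pocket. Origin: centre of its underside. Not needed.
- step_rest: Rest with a stepped top, 44 x 44 x 34 mm, in another pocket. Origin: centre of its underside. Not needed.
- tape_measure: Bystander: pocket tape measure standing on edge behind the bare end of the plate, 34 x 74 mm in plan, 64 mm high. Origin: centre of its foot.
- bush: Bystander: dark flanged bush standing on end between rack and plate, 27 mm in diameter, 67 mm high. Origin: centre of its foot.
There are look-alikes about, which are no part of the job. What is shaped like the riser_tall but turquoise is not meant.

How it is judged:
At the end, for the whole second after the job is handed in: The tall riser sits on the bare station and the vee rest on the riser, each within 3 mm sideways, down to within 2 mm of fully home and upright within 3 deg; the groove is within 7 deg of the plate's length; both released and at rest (horizontal distance between riser_tall and station below 0.003 m and z of riser_tall in the frame of station below 0.002 m and angle between each of riser_tall, vee_rest's own z axis and vertical below 0.05 rad and horizontal distance between vee_rest and riser_tall below 0.003 m and z of vee_rest in the frame of riser_tall between 0.043 and 0.047 m and angle between the y axis of vee_rest and the y axis of jig_plate, either way round below 0.12 rad and linear speed of each of riser_tall, vee_rest below 0.01 m/s); the robot touches nothing.
It fails at once if a bystander (tape measure or bush) pushed more than 25 mm or tipped (distance of any of tape_measure, bush from where it was at the start of the episode above 0.025 m or angle between any of tape_measure, bush's own z axis and vertical above 0.5 rad).
It fails at once if the short riser moved more than 25 mm (distance of riser_short from where it was at the start of the episode above 0.025 m).
It fails at once if the flat or the stepped rest lifted or knocked out of its pocket (distance of any of flat_rest, step_rest from where it was at the start of the episode above 0.015 m).
It also fails if it takes over 58 s, if anything falls off the work surface, if the arm or the gripper's body presses on something with over 40 N, if the wrist force passes 120 N, or if a joint passes its speed limit or range.

### The arm

A 6-joint arm with a two-finger parallel gripper is mounted at the origin on a cart in front of the work surface, level with it; the furniture and walls round the work are solid. World frame = base frame: x ahead of the robot, y to its left, z up, the work surface at z = 0. Lengths are in m, angles in rad, forces in N, time in s.
With the tool pointing down it reaches from about 0.325 to 0.925 m from the base axis. Payload 3.1 kg.
Tool frame: the origin (TCP) lies at the very end of the fingers, on their centre line; the grasp point (between the pads) lies grip_depth behind it (grip_depth is the distance from the TCP to the grasp point, in m); z points along the fingers, y is the line along which they close (so a half turn about z gives the same grasp; the last joint's range is limited). The gripper opens to 85 mm and grips with 20 to 120 N. Pads are 22 mm wide; open, the fingers measure 114 mm over their backs; the gripper's body (76 mm by 85 mm) begins 54 mm behind the grasp point. The pads swing forward as they close: fully open they stand 13 mm farther back than shut.
Start: joints at [1.031, 0.217, 1.613, -0, 1.311, -0.112], TCP at [0.259, 0.569, 0.198] pointing down, gripper open.
Joint ranges: [-2.75, 2.75], [-0.78, 2.1], [0.31, 2.55], [-1.13, 4.27], [0.13, 2.63], [-2.58, 2.58]. Speed limits (rad/s): [2.79, 2.79, 3.14, 3.14, 3.14, 3.14].

### API

Orientations are given as a rotation vector (axis times angle).
In Python, from workcell import observe, snapshot, finish_job, recognise, trace, grip_depth gives the robot as it stands.
- The arm moves only by the tool move_arm, never from a script. Its argument "plan" is a list of rows, each a list of 4 numbers: the shift along the tool's x, y, z in mm, then the turn about the tool's z in degrees. In form: [[dx, dy, dz, yaw], ...]. A call has 1 to 20 rows; each row is the pose to reach, as a shift and turn from the pose commanded when the call began, along the tool's axes at that moment; what a row does not reach only later rows make up. A row lasts 1/8 s, in which the tool goes at most 62.5 mm and 10.7 degrees, less where a joint would pass 70% of its speed; a pose out of reach is approached as far as the arm can. A call with a gripper value outside its range is refused whole. "claw" is the finger opening in mm, from 0 to 85.4, set as the call begins (left out, the last holds). The fingers move at their own pace and stop on an object; the grip force is fixed at half the most. Time passes only in rows, so rows that repeat a pose let the fingers close. It gives the time, the measured TCP pose, the force, the opening and the grip force at its end, in the units of the state.
- observe(): the state, without advancing time (a new reading comes with each control period).
- snapshot(name): name is "side" or "top"; returns a dict with "color" (400x640x3 uint8, blue, green, red), "fx", "fy", "cx", "cy" (pixels), "T" (4x4, takes a point from camera to world coordinates). Camera axes: x right, y down, z forward; pixel columns grow to the right and rows downward; lengths in m; the calibration is good to about 2 mm. A picture is of the moment at which its call begins. There is no depth.
- finish_job(): hands the job in; it is judged then, once.
Trained networks look in a picture, given as the dict that the camera call returned (one of the last four; its "shot" number tells which), for a name from the list of things; names that differ only in an ending like _2 or _b are one class to them, and where a whole thing is asked for, a point or a joint stands for the part that bears it (a point fixed in the world has none). Each returns a list of dicts, best first, with "conf" (0 to 1); they miss things now and then, are a little off and sometimes report something else, mostly with a low value. They report only what shows in the picture. A call takes as long as a camera call. They do not tell look-alikes from the thing itself.
- recognise(target, picture): "rect" ([left, top, width, height] in pixels, round what is visible of it).
- trace(target, picture): "mask" (400x640 bool, what is visible of it) and "rect" ([left, top, width, height] in pixels, round what is visible of it).
The state is a dict: "clock": time; "q": joint angles; "dq": joint speeds; "tau": joint torques, N m; "tcp_pos": TCP position; "orientation": TCP orientation; "force": force on the tool from outside, world axes, zero at the start; "moment": the same for the moment, N m; "width": finger opening in m; "finger_force": force on a finger pad.
Only numpy, scipy, OpenCV 4.12 (cv2) and the standard library are available. Lean on these libraries where they do the work, as an engineer would, in place of code of your own. Each camera call takes 0.05 s, during which the arm holds its last target. There are 200 camera calls.

## Working session

There is one attempt and no reset: what is moved stays moved. The work goes in short steps, Python scripts to look and compute and a tool call to move; the robot and the scene stay as the last step left them, time stands still between calls to the robot, and variables do not carry over. Pictures are saved under pics/ and viewed, at most 10 in all, crops included, and the job is handed in when it is done.

Besides the shell and the picture viewer there is one more tool, called after "Emit:" as name(argument=value, ...), one argument or row to a line, values as JSON. move_arm: Moves the arm, as the interface text tells. Its arguments: {"type":"object","properties":{"plan":{"type":"array","items":{"type":"array","items":{"type":"number"}}},"claw":{"type":"number"}},"required":["plan"]}

```bash
ls; mkdir -p pics
python3 - <<'E'
from workcell import *
import cv2,numpy as np
s=observe();print({k:np.round(v,3) for k,v in s.items()},grip_depth)
for n in("side","top"):
    p=snapshot(n);cv2.imwrite(f"pics/{n}0.png",p["color"]);print(n,p["fx"],p["fy"],p["cx"],p["cy"],np.round(p["T"],4).tolist())
    for t in["jig_plate","riser_tall","riser_short","vee_rest","flat_rest","step_rest","pocket_rack","bush","tape_measure"]:
        print(t,[(np.round(r["rect"]).tolist(),round(r["conf"],2)) for r in recognise(t,p)])
E
```

```text
pics
{'clock': np.float64(0.0), 'q': array([ 1.031,  0.218,  1.615,  0.   ,  1.311, -0.112]), 'dq': array([-0.   ,  0.   ,  0.001, -0.   ,  0.002,  0.001]), 'tau': array([-0.0000e+00, -3.9684e+01, -3.0385e+01, -0.0000e+00,  1.0000e-02,
       -0.0000e+00]), 'tcp_pos': array([0.259, 0.568, 0.197]), 'orientation': array([-0.667, -3.069,  0.004]), 'force': array([ 0.463, -0.644,  0.001]), 'moment': array([-0.047, -0.03 , -0.022]), 'finger_force': np.float64(0.0), 'width': np.float64(0.086)} 0.0187
side 487.92483726899013 487.92483726899013 327.826569889505 201.94113110233312 [[-0.9999, -0.0151, 0.0005, 0.5871], [-0.007, 0.4304, -0.9026, 1.1285], [0.0134, -0.9025, -0.4304, 0.6767], [0.0, 0.0, 0.0, 1.0]]
jig_plate [([313.0, 204.0, 34.0, 45.0], 0.78)]
riser_tall [([359.0, 207.0, 16.0, 20.0], 0.54), ([354.0, 189.0, 8.0, 19.0], 0.51), ([363.0, 160.0, 10.0, 19.0], 0.47), ([314.0, 203.0, 30.0, 49.0], 0.24)]
riser_short [([366.0, 192.0, 19.0, 14.0], 0.73)]
vee_rest [([375.0, 237.0, 11.0, 27.0], 0.62), ([387.0, 294.0, 22.0, 13.0], 0.55)]
flat_rest [([358.0, 289.0, 22.0, 16.0], 0.7)]
step_rest []
[... 219 characters left out ...]
323.93807689963825 189.38507890780883 [[-0.0081, -0.9856, 0.1688, 0.3516], [-0.9998, 0.0044, -0.0219, -0.0987], [0.0208, -0.1689, -0.9854, 1.4133], [0.0, 0.0, 0.0, 1.0]]
jig_plate [([281.0, 177.0, 53.0, 29.0], 0.69)]
riser_tall [([318.0, 219.0, 22.0, 16.0], 0.7), ([362.0, 206.0, 17.0, 22.0], 0.54), ([442.0, 230.0, 21.0, 16.0], 0.53)]
riser_short [([367.0, 231.0, 18.0, 16.0], 0.65), ([337.0, 156.0, 21.0, 22.0], 0.43)]
vee_rest [([171.0, 232.0, 19.0, 19.0], 0.81)]
flat_rest [([177.0, 211.0, 20.0, 17.0], 0.83)]
step_rest [([180.0, 192.0, 18.0, 13.0], 0.75)]
pocket_rack [([166.0, 185.0, 39.0, 71.0], 0.84)]
bush [([252.0, 232.0, 11.0, 7.0], 0.38)]
tape_measure [([336.0, 156.0, 23.0, 19.0], 0.71)]
```

Run:
```python
import cv2
a=cv2.imread("pics/side0.png")[140:350,270:440];cv2.imwrite("pics/s1.png",cv2.resize(a,None,fx=2.85,fy=2.85,interpolation=3)[:600])
b=cv2.imread("pics/top0.png")[130:270,150:480];c=cv2.resize(b,None,fx=2.4,fy=2.4,interpolation=3);print(c.shape);cv2.imwrite("pics/t1.png",c)
```

```text
(336, 792, 3)
```

View pics/s1.png

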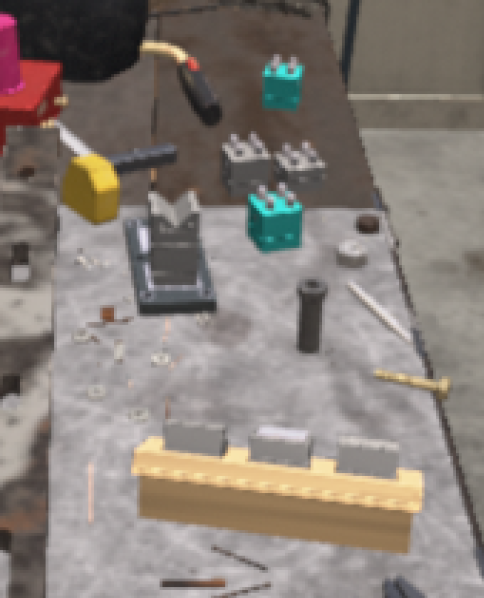

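View pics/t1.png

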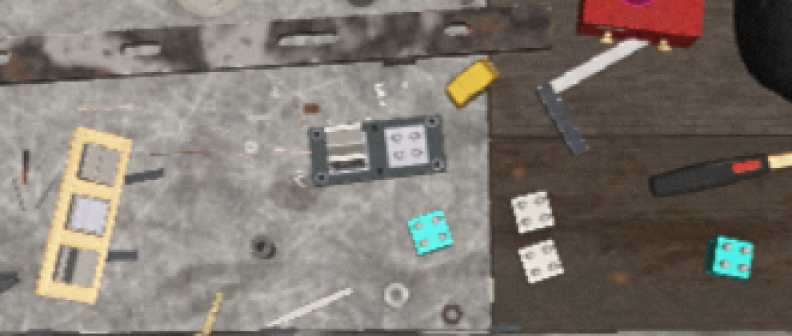

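```bash
cat > h.py <<'E'
import numpy as np,cv2
from scipy.optimize import minimize
from scipy.spatial.transform import Rotation as R
def proj(p,P):
    T=p["T"];c=(np.asarray(P)-T[:3,3])@T[:3,:3]
    return np.c_[p["fx"]*c[:,0]/c[:,2]+p["cx"],p["fy"]*c[:,1]/c[:,2]+p["cy"]]
def ray(p,u,v,z):   # pixel -> world on plane z
    d=p["T"][:3,:3]@[(u-p["cx"])/p["fx"],(v-p["cy"])/p["fy"],1];o=p["T"][:3,3]
    return o+d*(z-o[2])/d[2]
def box(a,b,z0,z1):
    return np.array([[x,y,z] for x in(-a,a) for y in(-b,b) for z in(z0,z1)])
def riser(h): # block and 4 studs
    return [box(.022,.022,0,h)]+[box(.004,.004,h,h+.0125)+[x,y,0] for x in(-.011,.011) for y in(-.011,.011)]
S=8
def cover(p,parts,win):
    x0,y0,x1,y1=win;im=np.zeros(((y1-y0)*S,(x1-x0)*S),np.uint8)
    for P in parts:
        q=(proj(p,P)+.5-[x0,y0])*S-.5
        cv2.fillConvexPoly(im,cv2.convexHull(np.round(q*16).astype(np.int32)),255,shift=4)
    return cv2.resize(im,(x1-x0,y1-y0),interpolation=cv2.INTER_AREA)/255.
def fit(views,parts,x0,pose,step):
    """views: (picture, mask); pose(x)->R,t"""
    W=[]
    for p,m in views:
        v,u=np.nonzero(m);W.append((max(u.min()-8,0),max(v.min()-8,0),u.max()+9,v.max()+9))
    def f(x):
        Rm,t=pose(x);e=0
        for (p,m),w in zip(views,W):
            c=cover(p,[P@Rm.T+t for P in parts],w);mm=m[w[1]:w[3],w[0]:w[2]]
            e+=((c-mm)**2).sum()/m.sum()
        return e
    x0=np.array(x0,float)
    r=minimize(f,x0,method="Nelder-Mead",options=dict(initial_simplex=np.vstack([x0,x0+np.diag(step)]),xatol=1e-5,fatol=1e-6))
    return r.x,r.fun
E
cat > m.py <<'E'
from h import *
from workcell import *
ps={n:snapshot(n) for n in("side","top")}
np.save("ps.npy",ps,allow_pickle=True)
up=lambda x:(R.from_euler("z",x[3]).as_matrix(),x[:3])
tilt=lambda x:((R.from_euler("z",x[3])*R.from_euler("y",-np.radians(28))).as_matrix(),x[:3])
MM={}
def masks(t):
    o={}
    for n,p in ps.items():
        o[n]=[r for r in trace(t,p) if r["conf"]>.2]
        for i,r in enumerate(o[n]):MM[f"{t}/{n}/{i}"]=r["mask"]
        print(t,n,[(np.round(r["rect"]).astype(int).tolist(),round(r["conf"],2),int(r["mask"].sum())) for r in o[n]])
    return o
for t in["riser_tall","riser_short","vee_rest","flat_rest","step_rest","jig_plate","bush","tape_measure","pocket_rack"]:masks(t)
np.savez("MM.npz",**MM)
T=ps["top"]
for n,u,v,z in[("tall",372,218,.045),("short",375,239,.03),("vee",180,241,.05),("flat",186.5,219.5,.05),("step",189,198,.05),("station",319,191,.016),("post",295,191,.095),("bush",260,233,.067),("tape",347,165,.06)]:
    print(n,np.round(ray(T,u,v,z),4), np.round(proj(ps["side"],[ray(T,u,v,z)]),1))
E
python3 m.py
```

```text
riser_tall side [([354, 205, 20, 23], 0.9, 375), ([363, 159, 14, 19], 0.57, 231), ([351, 188, 16, 22], 0.56, 313)]
riser_tall top [([317, 218, 21, 17], 0.8, 248), ([441, 228, 23, 20], 0.73, 301), ([362, 208, 18, 20], 0.6, 287)]
riser_short side [([365, 194, 19, 12], 0.56, 204)]
riser_short top [([369, 231, 14, 19], 0.65, 222)]
vee_rest side [([388, 296, 21, 12], 0.79, 256), ([350, 188, 13, 22], 0.36, 303)]
vee_rest top [([173, 229, 19, 22], 0.65, 265)]
flat_rest side [([359, 288, 19, 17], 0.54, 262)]
flat_rest top [([178, 211, 19, 18], 0.6, 256), ([277, 174, 56, 34], 0.33, 1345)]
step_rest side [([326, 286, 24, 15], 0.8, 253)]
step_rest top [([179, 190, 19, 16], 0.68, 256)]
jig_plate side [([314, 207, 31, 43], 0.71, 1026)]
jig_plate top [([276, 175, 58, 30], 0.93, 1340)]
bush side [([372, 236, 14, 25], 0.63, 195)]
bush top [([254, 231, 12, 8], 0.41, 74)]
tape_measure side [([292, 196, 24, 20], 0.98, 383)]
tape_measure top [([334, 157, 25, 18], 0.67, 284)]
pocket_rack side [([312, 292, 106, 43], 0.76, 2511)]
pocket_rack top [([166, 180, 35, 75], 0.9, 894), ([363, 210, 16, 17], 0.37, 252)]
tall [ 0.4986 -0.2719  0.045 ] [[356.3 192. ]]
short [ 0.437  -0.2812  0.03  ] [[375.4 195.4]]
vee [0.4338 0.2933 0.05  ] [[399.6 301.4]]
flat [0.4968 0.277  0.05  ] [[369.1 296.2]]
step [0.5609 0.2724 0.05  ] [[338.9 294.4]]
station [ 0.586  -0.1145  0.016 ] [[328.1 223.3]]
post [ 0.573  -0.0441  0.095 ] [[333.2 209.6]]
bush [0.4544 0.0583 0.067 ] [[380.2 238.4]]
tape [ 0.6575 -0.1988  0.06  ] [[304.7 196.7]]
```

```bash
cat > f.py <<'E'
from h import *
ps=np.load("ps.npy",allow_pickle=True).item();M=np.load("MM.npz")
up=lambda x:(R.from_euler("z",x[3]).as_matrix(),x[:3])
tilt=lambda x:((R.from_euler("z",x[3])*R.from_euler("y",-np.radians(28))).as_matrix(),x[:3])
st=[.01,.01,.01,.15]
def go(n,ks,parts,x0,pose):
    for c in (("side","top"),("top",)):
        V=[(ps[s],M[f"{k}"]) for s,k in(("side",ks[0]),("top",ks[1])) if s in c]
        if len(c)==2: x,e=fit(V,parts,x0,pose,st)
        else: # top alone with z fixed
            y,e=fit(V,parts,[x0[0],x0[1],x0[3]],lambda q:pose(np.array([q[0],q[1],x0[2],q[2]])),[.01,.01,.15]);x=np.array([y[0],y[1],x0[2],y[2]])
        print(n,c,np.round(x[:3]*1e3,1),"yaw",round(np.degrees(x[3]),1),"err",round(e,3))
    return x
go("tall",("riser_tall/side/2","riser_tall/top/2"),riser(.045),[.5,-.272,0,.1],up)
go("short",("riser_short/side/0","riser_short/top/0"),riser(.03),[.437,-.281,0,.1],up)
rest=[box(.022,.022,.012,.034)]
for t,x,y in(("vee",.434,.293),("flat",.497,.277),("step",.561,.272)):
    go(t,(t+"_rest/side/0",t+"_rest/top/0"),rest,[x,y+.01,.03,np.pi/2+.2],tilt)
plate=[box(.037,.086,0,.016),box(.022,.022,.016,.095)+[0,.038,0]]
go("plate",("jig_plate/side/0","jig_plate/top/0"),plate,[.58,-.08,0,.1],up)
# image edges: brightness of the lavender station patch
p=ps["top"];c=p["color"].astype(int)
g=cv2.cvtColor(p["color"],cv2.COLOR_BGR2GRAY)
print(g[174:208:1,274:338:2])
E
python3 f.py
```

```text
tall ('side', 'top') [ 501.6 -266.9    3.4] yaw 13.0 err 0.16
tall ('top',) [ 500.9 -267.4    0. ] yaw 13.4 err 0.094
short ('side', 'top') [ 438.4 -280.2    1.9] yaw 17.4 err 0.287
short ('top',) [ 438.6 -280.5    0. ] yaw 20.0 err 0.049
vee ('side', 'top') [437.6 300.7  31.4] yaw 79.8 err 0.165
vee ('top',) [437.6 301.3  30. ] yaw 80.1 err 0.035
flat ('side', 'top') [499.7 289.5  31.6] yaw 82.1 err 0.145
flat ('top',) [499.7 290.   30. ] yaw 79.1 err 0.028
step ('side', 'top') [563.  279.5  31.1] yaw 81.6 err 0.223
step ('top',) [562.6 279.8  30. ] yaw 79.4 err 0.042
plate ('side', 'top') [ 5.842e+02 -7.580e+01 -1.000e-01] yaw 6.3 err 0.101
plate ('top',) [583.7 -75.1   0. ] yaw 6.3 err 0.024
[[139 131  93 ... 148 158 165]
 [153 129  87 ... 148 151 155]
 [157 140  96 ... 148 147 150]
 ...
 [171 115 123 ... 171 170 158]
 [176 127 116 ... 175 178 169]
 [128 164 113 ... 181 175 173]]
```

```bash
cat > g.py <<'E'
import sys,numpy as np
from workcell import observe
from scipy.spatial.transform import Rotation as R
def to(x,y,z,ang,s=None):
    "target TCP in mm, world angle of tool y in deg -> dx dy dz yaw"
    s=s or observe();A=R.from_rotvec(s["orientation"]).as_matrix()
    d=A.T@(np.array([x,y,z])-np.array(s["tcp_pos"])*1e3)
    a=np.degrees(np.arctan2(A[1,1],A[0,1]));yw=-((ang-a+180)%360-180)
    return np.round(np.r_[d,yw],1).tolist(),"now ang",round(a,1)
if __name__=="__main__":
    v=list(map(float,sys.argv[1:]))
    s=observe();print(np.round(s["clock"],2),np.round(np.array(s["tcp_pos"])*1e3,1),np.round(s["q"],2))
    for i in range(0,len(v),4):print(v[i:i+4],to(*v[i:i+4],s))
E
python3 g.py 501 -267.5 110 -77
cat > st.py <<'E'
from h import *
ps=np.load("ps.npy",allow_pickle=True).item();M=np.load("MM.npz")
# station patch: bright pixels in top view inside plate's bare half -> soft weights
p=ps["top"];g=cv2.cvtColor(p["color"],cv2.COLOR_BGR2GRAY).astype(float)
a,b=np.radians(6.3),np.array([584,-75.5])/1e3
Rz=R.from_euler("z",a).as_matrix()
# sample rectified plate top, 1 mm grid
X,Y=np.meshgrid(np.arange(-45,46),np.arange(-95,0));P=np.c_[X.ravel(),Y.ravel(),np.full(X.size,16)]/1e3@Rz.T+[b[0],b[1],0]
q=proj(p,P).astype(np.float32);r=cv2.remap(g.astype(np.float32),q[:,0].reshape(X.shape),q[:,1].reshape(X.shape),cv2.INTER_LINEAR)
fx=r[50:65,:].mean(0);fy=r[:,38:53].mean(1)   # profiles across x at y -45..-31, along y at |x|<8
print("x",[(int(x),int(v)) for x,v in zip(range(-45,46),fx)][::3]);print("y",[(int(x),int(v)) for x,v in zip(range(-95,0),fy)][::3])
E
python3 st.py
```

```text
2.0 [259.3 568.7 198.1] [ 1.03  0.22  1.61  0.    1.31 -0.11]
[501.0, -267.5, 110.0, -77.0] ([-566.8, -660.5, 88.1, 142.5], 'now ang', np.float64(65.5))
x [(-45, 154), (-42, 145), (-39, 104), (-36, 87), (-33, 84), (-30, 84), (-27, 112), (-24, 195), (-21, 207), (-18, 203), (-15, 199), (-12, 195), (-9, 193), (-6, 201), (-3, 210), (0, 209), (3, 209), (6, 206), (9, 195), (12, 194), (15, 199), (18, 210), (21, 212), (24, 174), (27, 107), (30, 83), (33, 88), (36, 112), (39, 151), (42, 167), (45, 170)]
y [(-95, 133), (-92, 137), (-89, 125), (-86, 97), (-83, 84), (-80, 83), (-77, 83), (-74, 83), (-71, 82), (-68, 92), (-65, 143), (-62, 194), (-59, 208), (-56, 204), (-53, 198), (-50, 195), (-47, 198), (-44, 205), (-41, 210), (-38, 210), (-35, 207), (-32, 201), (-29, 198), (-26, 197), (-23, 201), (-20, 210), (-17, 201), (-14, 156), (-11, 93), (-8, 84), (-5, 84), (-2, 84)]
```

Emit:
move_arm(
  plan=[
    [-567,-660,80,142],
    [-567,-660,80,142],
    [-567,-660,80,142],
    [-567,-660,80,142],
    [-567,-660,80,142],
    [-567,-660,80,142],
    [-567,-660,80,142],
    [-567,-660,80,142],
    [-567,-660,80,142],
    [-567,-660,80,142],
    [-567,-660,80,142],
    [-567,-660,80,142],
    [-567,-660,80,142],
    [-567,-660,80,142],
    [-567,-660,80,142],
    [-567,-660,80,142],
  ],
  claw=70,
)

```text
clock: 4.0
tcp_pos: [0.5009, -0.2666, 0.1177]
orientation: [-3.119, -0.368, 0.001]
force: [-1.3, -0.2, 0.1]
width: 0.0696
finger_force: 0.0
```

```bash
python3 g.py 501 -267.5 12 -77; python3 -c "
import workcell;print(workcell.grip_depth)"
```

```text
4.0 [ 500.9 -266.6  117.7] [-0.61  0.18  1.82  0.    1.15  0.72]
[501.0, -267.5, 12.0, -77.0] ([-0.0, 1.1, 105.7, 0.5], 'now ang', np.float64(-76.5))
0.0187
```

Emit:
move_arm(
  plan=[
    [0,1,55,0],
    [0,1,85,0],
    [0,1,105,0],
    [0,1,105,0],
  ],
)

```text
clock: 4.5
tcp_pos: [0.5004, -0.2661, 0.0119]
orientation: [-3.117, -0.371, 0.004]
force: [-0.2, -0.7, 1.1]
width: 0.0703
finger_force: 0.0
```

Emit:
move_arm(
  plan=[
    [0,0,0,0],
    [0,0,0,0],
    [0,0,0,0],
    [0,0,0,0],
    [0,0,0,0],
    [0,0,-6,0],
    [15,0,-8,0],
    [30,0,-8,0],
    [35,0,-8,0],
    [35,0,0,0],
    [35,0,0,0],
  ],
  claw=30,
)

```text
clock: 5.88
tcp_pos: [0.5414, -0.2599, 0.0169]
orientation: [3.118, 0.367, 0.016]
force: [4.3, 4.6, 8.4]
width: 0.0303
finger_force: 21.7
```

Run:
```python
from workcell import *
import cv2,numpy as np
s=snapshot("side")["color"][150:280,290:430];t=snapshot("top")["color"][150:280,270:410]
a=np.hstack([cv2.resize(i,None,fx=2.8,fy=2.8,interpolation=3) for i in(s,t)]);cv2.imwrite("pics/a2.png",a);print(a.shape)
```

```text
(364, 784, 3)
```

View pics/a2.png

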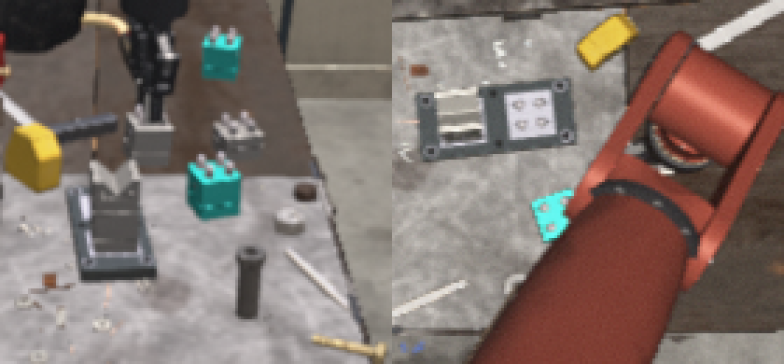

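Run:
```python
from workcell import *
from h import *
s=snapshot("side")
for n,P in dict(tcp=[.5414,-.26,.0169],tip1=[.546,-.239,.017],tip30=[.545,-.245,.017]).items():print(n,proj(s,[P]).round(1))
for h in(0,.045):print(h,proj(s,box(.022,.022,h,h)[::2]@R.from_euler("z",.23).as_matrix().T+[.5414,-.26,0]).round(1).tolist())
c=s["color"][150:220,315:385];cv2.imwrite("pics/a3.png",cv2.resize(c,None,fx=8,fy=8,interpolation=2))
print(np.round(observe()["force"],1),observe()["width"])
```

```text
tcp [[342.6 201.5]]
tip1 [[341.2 204.4]]
tip30 [[341.5 203.5]]
0 [[347.4, 202.8], [351.0, 208.8], [334.1, 204.0], [337.3, 210.0]]
0.045 [[347.8, 190.0], [351.5, 195.7], [334.3, 191.1], [337.7, 196.9]]
[5.3 5.3 8.6] 0.030758017813324896
```

View pics/a3.png

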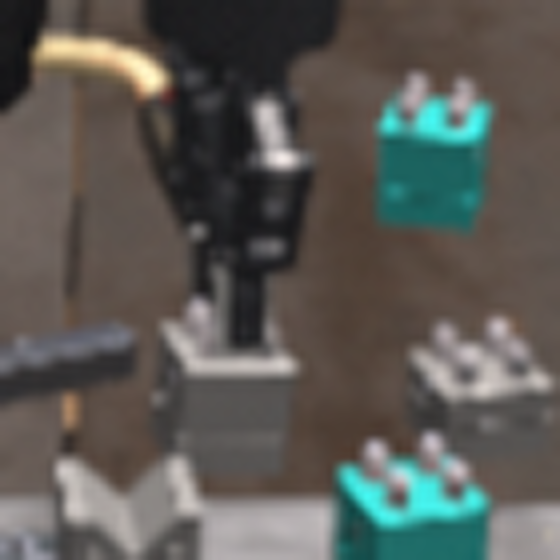

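Emit:
move_arm(
  plan=[
    [0,0,0,0],
    [0,0,0,0],
    [0,0,0,0],
  ],
  claw=75,
)

```text
clock: 6.4
tcp_pos: [0.5349, -0.2598, 0.0125]
orientation: [-3.119, -0.369, 0.002]
force: [-0.6, -0.2, -0.3]
width: 0.075
finger_force: 0.0
```

Run:
```python
from workcell import *
from h import *
s=snapshot("side")
c=s["color"][150:220,315:385];cv2.imwrite("pics/a4.png",cv2.resize(c,None,fx=8,fy=8,interpolation=2))
o=observe();print(np.round(o["force"],1),o["width"],o["tcp_pos"])
A=R.from_rotvec(o["orientation"]).as_matrix()
for sg in(-1,1):
  for d in(0,-.019,-.073):print(sg,d,proj(s,[o["tcp_pos"]+A@[w,sg*.0375,d] for w in(-.011,.011)]).round(1).tolist())
```

```text
[-0.2 -0.  -0.1] 0.0749341875775429 [ 0.53494404 -0.25975984  0.01243773]
-1 0 [[351.1, 207.7], [344.3, 208.3]]
-1 -0.019 [[351.3, 202.1], [344.4, 202.8]]
-1 -0.073 [[351.9, 186.0], [344.9, 186.6]]
1 0 [[344.9, 197.7], [338.3, 198.2]]
1 -0.019 [[345.1, 192.3], [338.4, 192.9]]
1 -0.073 [[345.5, 176.7], [338.8, 177.3]]
```

View pics/a4.png

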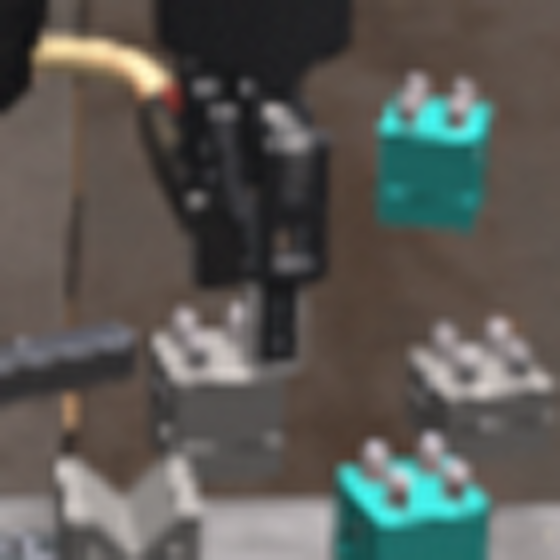

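Emit:
move_arm(
  plan=[
    [0,0,8,0],
    [0,0,13,0],
    [0,0,16,0],
    [0,0,16,0],
  ],
)

```text
clock: 6.95
tcp_pos: [0.5353, -0.2596, -0.0035]
orientation: [-3.119, -0.369, 0.001]
force: [-0.9, 0.4, 0.6]
width: 0.0749
finger_force: 0.0
```

Run:
```python
from workcell import *
from h import *
s=snapshot("side");o=observe();print(np.round(o["force"],1),o["tcp_pos"])
g=cv2.cvtColor(s["color"],cv2.COLOR_BGR2GRAY)
print("cols",list(range(332,356)))
for r in range(184,212):print(r,g[r,332:356])
```

```text
[-0.7 -0.2  0.1] [ 0.535535   -0.25981113 -0.00311741]
cols [332, 333, 334, 335, 336, 337, 338, 339, 340, 341, 342, 343, 344, 345, 346, 347, 348, 349, 350, 351, 352, 353, 354, 355]
184 [88 87 86 87 88 89 75 47 31 30 31 31 29 40 44 33 35 65 67 49 46 36 32 49]
185 [87 86 85 84 85 85 68 42 33 31 30 28 31 37 40 33 37 72 74 52 47 37 32 49]
186 [86 86 85 82 79 78 63 40 31 31 30 30 32 40 42 33 35 70 74 62 58 48 39 52]
187 [ 84  84  83  82  80  80  66  41  30  30  29  37  63  65  49  32  40  91
 100  90  78  59  40  54]
188 [ 82  83  85  83  86 118 108  63  29  27  32  70 124 100  51  33  39  82
  90  81  68  51  38  53]
189 [ 81  82  84  83 104 158 173 113  40  28  42 100 152 111  50  31  31  44
  45  42  40  37  36  55]
190 [ 82  81  84  85 107 151 176 128  72  61  65 106 143 126  88  51  29  25
  25  30  55  62  60  65]
191 [ 88  80 110 121 113 128 154 161 153 152 139 122 120 120 104  63  31  28
  27  41  80  84  75  73]
192 [ 83  80 153 174 138 117 145 180 190 192 184 148 118 107  97  63  36  40
  37  51  89  88  78  75]
193 [ 75  77 138 183 174 143 133 150 164 186 193 177 147 115  97  6
[... 1164 characters left out ...]
  85  91 112 111 108 100  85  79  77  73  73  77  98 105
  88  76  75  74  71  69]
206 [ 76  73  69  73 100 109 114 106 105  97  86  82  79  76  76  78  83  84
  79  78  77  75  72  70]
207 [ 78  80  88 105 146 161 122  87  84  84  84  84  85  83  83  83  84  82
  78  75  75  75  73  71]
208 [ 82  95 117 132 175 191 146  94  80  81  83  82  83  83  83  83  83  81
  77  73  75  77  75  72]
209 [ 96 119 133 141 175 192 158 106  82  82  82  82  82  83  83  81  79  77
  74  75  76  75  75  71]
210 [118 133 137 139 164 188 183 126  81  78  82  83  82  83  84  79  76  72
  72  74  76  77  75  74]
211 [132 138 137 136 136 176 195 142  88  82  83  82  82  85  86  83  81  80
  79  79  81  85  87  85]
```

Emit:
move_arm(
  plan=[
    [0,0,8,0],
    [0,0,16,0],
    [0,0,19,0],
    [0,0,19,0],
  ],
)

```text
clock: 7.5
tcp_pos: [0.5352, -0.2596, -0.0225]
orientation: [-3.119, -0.369, 0.001]
force: [0.1, -0.1, 0.0]
width: 0.0748
finger_force: 0.0
```

Emit:
move_arm(
  plan=[
    [0,0,0,0],
    [0,0,0,0],
    [0,0,0,0],
    [0,0,0,0],
    [0,0,0,0],
  ],
  claw=36,
)

```text
clock: 8.12
tcp_pos: [0.5363, -0.2603, -0.0213]
orientation: [3.119, 0.369, 0.002]
force: [0.5, -1.6, 3.4]
width: 0.0427
finger_force: 62.2
```

Emit:
move_arm(
  plan=[
    [0,0,0,0],
    [0,0,0,0],
    [0,0,0,-10],
    [0,0,0,-20],
    [0,0,0,-30],
    [0,0,0,-40],
    [0,0,0,-50],
    [0,0,0,-60],
    [0,0,0,-70],
    [0,0,0,-80],
    [0,0,0,-90],
    [0,0,0,-90],
  ],
  claw=80,
)

```text
clock: 9.62
tcp_pos: [0.5353, -0.2596, -0.0222]
orientation: [-1.947, -2.464, 0.0]
force: [-0.0, 0.4, -0.1]
width: 0.0799
finger_force: 0.0
```

Emit:
move_arm(
  plan=[
    [0,0,0,0],
    [0,0,0,0],
    [0,0,0,0],
    [0,0,0,0],
    [0,0,0,0],
  ],
  claw=36,
)

```text
clock: 10.25
tcp_pos: [0.5373, -0.2606, -0.0206]
orientation: [1.944, 2.464, 0.001]
force: [3.0, 0.9, 4.8]
width: 0.0427
finger_force: 62.0
```

```bash
python3 g.py 588 -114.4 60 6.3
```

```text
10.25 [ 537.3 -260.6  -20.6] [-0.57  0.43  1.8   0.    0.91 -0.8 ]
[588.0, -114.4, 60.0, 6.3] ([130.2, 83.5, -80.7, 7.2], 'now ang', np.float64(13.5))
```

Emit:
move_arm(
  plan=[
    [0,0,-40,0],
    [0,0,-80,0],
    [40,26,-80,3],
    [90,60,-80,6],
    [129,85,-80,7],
    [129,85,-80,7],
    [129,85,-50,7],
    [129,85,-38,7],
    [129,85,-38,7],
  ],
)

```text
clock: 11.38
tcp_pos: [0.5853, -0.1147, 0.0136]
orientation: [-2.09, -2.339, 0.004]
force: [-0.3, -0.4, -2.9]
width: 0.0428
finger_force: 62.0
```

```bash
cat > chk.py <<'E'
from workcell import *
from h import *
s=snapshot("side");o=observe();print(o["clock"],np.round(np.array(o["tcp_pos"])*1e3,1),np.round(o["force"],1),o["width"])
t=snapshot("top")
np.save("ps2.npy",{"side":s,"top":t},allow_pickle=True)
c=s["color"][180:250,300:370];d=t["color"][160:230,270:340]
cv2.imwrite("pics/c%d.png"%(o["clock"]*100),np.hstack([cv2.resize(i,None,fx=5.7,fy=5.7,interpolation=2) for i in(c,d)]))
E
python3 chk.py;ls pics; python3 g.py 588 -114.4 16 6.3
```

```text
11.425 [ 586.8 -115.1   15.1] [ 1.  -0.5 -1.8] 0.042276400956706435
a2.png
a3.png
a4.png
c1142.png
s1.png
side0.png
t1.png
top0.png
11.48 [ 588.  -115.3   16.1] [-0.31  0.38  1.79 -0.    0.98 -0.42]
[588.0, -114.4, 16.0, 6.3] ([0.9, 0.1, 0.1, 0.1], 'now ang', np.float64(6.4))
```

View pics/c1142.png

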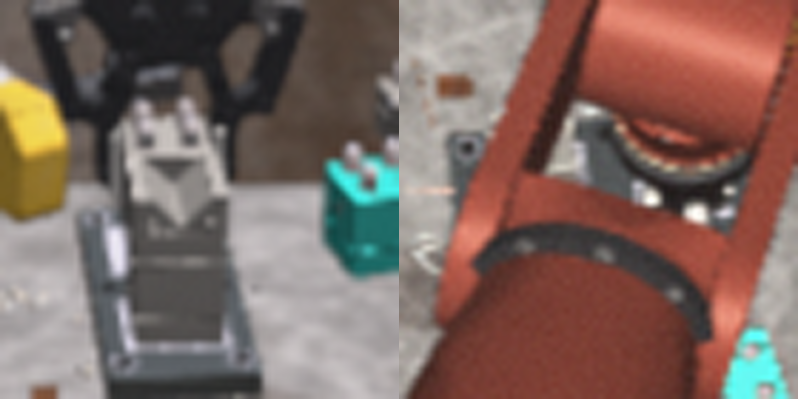

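Run:
```python
from h import *
s=np.load("ps2.npy",allow_pickle=True).item()["side"]
g=cv2.cvtColor(s["color"],cv2.COLOR_BGR2GRAY).astype(int)
Rz=R.from_euler("z",np.radians(6.3)).as_matrix()
for n,off,z in(("post",[0,.038,0],(.055,.06)),("held",[.0,-.0392,0],(.045,.07))):
  pass
P=lambda x,y,z:proj(s,[Rz@[x,y,z]+[.584,-.0755,0]])[0].round(1)
print("post front face bottom corners",P(-.022,.06,.016),P(.022,.06,.016),"top",P(-.022,.06,.095),P(.022,.06,.095))
print("held front top corners if z0=38",P(-.022,-.0172,.083),P(.022,-.0172,.083),"left face",P(.022,-.0612,.083))
for r in range(190,240,2):print(r,g[r,312:352])
```

```text
post front face bottom corners [339.2 240.1] [323.  240.8] top [339.9 214.1] [323.2 214.7]
held front top corners if z0=38 [336.3 205.4] [320.6 205.9] left face [319.2 199.2]
190 [77 91 91 89 92 87 61 66 55 37 38 37 33 29 28 30 31 31 32 32 31 31 32 32
 33 31 41 69 81 83 85 88 65 39 30 30 32 31 38 66]
192 [ 51  83  92  85  90  91  62  44  37  36  36  35  61  80  87  96 108 108
  99  74  67  72  72  52  36  34  35  57  79  86  86  70  46  30  31  31
  33  33  53  77]
194 [ 35  70  95 102  96  67  37  29  30  31  33  46  78  85  74  58  55  55
  53  57  78  87  88  72  45  28  28  34  66  79  77  65  54  40  31  32
  32  45  67  77]
196 [32 47 72 83 79 61 39 30 28 29 29 44 55 51 47 48 49 49 50 65 86 90 88 84
 63 37 30 32 42 57 58 52 41 33 34 31 39 63 72 73]
198 [ 34  34  36  38  45  40  34  33  30  33  57 107 161 170 119  75  76  76
  86 136 180 162 113  88  68  43  33  31  33  32  33  30  31  33  34  37
  59  74  74  74]
200 [ 33  36  33  32  31  30  32  33  36  75  99 114 139 163 147 123 120 147
 135 123 151 174 154 117  74  37  29  32  34  32  48  63  72  72  67  66
  70  74  74  76]
[... 2492 characters left out ...]
57 166 166
 166 164 164 166]
232 [181 181 180 133  98  95  96  97 116 143 106  72  76  80  80  80  79  80
  79  80  80  79  81  79  80  80  80  88  94  98 134 178 193 195 192 187
 183 181 177 175]
234 [184 181 175 143  92  85  96  97 129 192 143  78  78  81  81  80  80  79
  79  80  78  78  79  78  79  79  79  90  97  97 112 144 170 179 183 187
 190 190 185 180]
236 [169 172 169 164 107  82  93  95 107 186 167 122 109 104 101  98  90  87
  84  82  81  83  81  77  76  74  78 115 110  97  96 122 156 170 175 180
 182 182 180 180]
238 [175 172 171 168 124  92  93  94  99 149 173 127  80  76  78  78  78  79
  80  79  80  79  78  79  79  78  88 156 137 102  94  98 137 158 164 165
 167 169 175 179]
```

Emit:
move_arm(
  plan=[
    [1,0,5,0],
    [1,0,9,0],
    [1,0,12,0],
    [1,0,12,0],
    [1,0,12,0],
  ],
)

```text
clock: 12.1
tcp_pos: [0.5882, -0.1136, 0.0042]
orientation: [2.092, 2.344, 0.0]
force: [-0.0, -0.2, -3.3]
width: 0.0429
finger_force: 62.0
```

Emit:
move_arm(
  plan=[
    [0,0,4,0],
    [0,0,8,0],
    [0,0,12,0],
    [0,0,16,0],
    [0,0,16,0],
    [0,0,16,0],
  ],
)

```text
clock: 12.85
tcp_pos: [0.5885, -0.1137, -0.0047]
orientation: [-2.09, -2.343, 0.002]
force: [-16.1, 4.0, 35.9]
width: 0.0427
finger_force: 66.9
```

Emit:
move_arm(
  plan=[
    [0,0,-7,0],
    [0,0,-7,0],
  ],
)

```text
clock: 13.1
tcp_pos: [0.5885, -0.1137, -0.0046]
orientation: [2.091, 2.343, 0.001]
force: [-1.8, 0.5, 6.3]
width: 0.0429
finger_force: 63.3
```

Emit:
move_arm(
  plan=[
    [0,0,0,0],
    [0,0,0,0],
    [0,0,-40,0],
    [0,0,-90,0],
    [0,0,-140,0],
    [0,0,-150,0],
  ],
  claw=62,
)

```text
clock: 13.85
tcp_pos: [0.5914, -0.1146, 0.1499]
orientation: [2.087, 2.338, 0.006]
force: [0.3, 0.7, 1.2]
width: 0.0623
finger_force: 0.0
```

```bash
python3 g.py 437.5 301 130 -9.7 437.5 301 130 170.3
```

```text
13.85 [ 591.4 -114.6  149.9] [-0.31  0.21  1.72  0.    1.21 -0.42]
[437.5, 301.0, 130.0, -9.7] ([430.4, -106.1, 17.6, 16.2], 'now ang', np.float64(6.5))
[437.5, 301.0, 130.0, 170.3] ([430.4, -106.1, 17.6, -163.8], 'now ang', np.float64(6.5))
```

Emit:
move_arm(
  plan=[
    [422,-104,20,16],
    [422,-104,20,16],
    [422,-104,20,16],
    [422,-104,20,16],
    [422,-104,20,16],
    [422,-104,20,16],
    [422,-104,20,16],
    [422,-104,20,16],
    [422,-104,60,16],
    [422,-104,80,16],
    [422,-104,80,16],
  ],
  claw=50,
)

```text
clock: 15.22
tcp_pos: [0.4348, 0.2916, 0.062]
orientation: [-2.398, -2.028, 0.011]
force: [0.2, 0.3, 0.3]
width: 0.0503
finger_force: 0.0
```

```bash
python3 g.py 436.1 294.3 25 -9.7
python3 - <<'E'
from workcell import *
from h import *
s=snapshot("side");t=snapshot("top");print(observe()["clock"])
Rz=R.from_euler("z",np.radians(6.3)).as_matrix()
# riser pose check + gripper view
m=[r for r in trace("riser_tall",t)];print([(np.round(r["rect"]).tolist(),round(r["conf"],2)) for r in m])
for k in m:
    v,u=np.nonzero(k["mask"])
    if abs(u.mean()-319)<15 and abs(v.mean()-190)<15:
        x,e=fit([(t,k["mask"])],riser(.045),[.588,-.114,.11],lambda q:(R.from_euler("z",q[2]).as_matrix(),np.array([q[0],q[1],.016])),[.006,.006,.1]);print("riser",x.round(4),e)
a=s["color"][245:335,345:425];b=t["color"][160:220,270:345]
cv2.imwrite("pics/v1.png",np.hstack([cv2.resize(a,(400,450),interpolation=2),cv2.resize(b,(400,450),interpolation=2)]))
E
```

```text
15.22 [434.8 291.6  62. ] [ 0.46  0.17  1.95 -0.    1.03  0.62]
[436.1, 294.3, 25.0, -9.7] ([3.0, 1.0, 37.0, 0.1], 'now ang', np.float64(-9.6))
15.325
[([320.0, 216.0, 18.0, 18.0], 0.78), ([313.0, 180.0, 14.0, 18.0], 0.72), ([276.0, 176.0, 61.0, 37.0], 0.63), ([441.0, 228.0, 21.0, 20.0], 0.58)]
riser [ 0.5873 -0.1132  0.1523] 0.03684020532326088
```

View pics/v1.png

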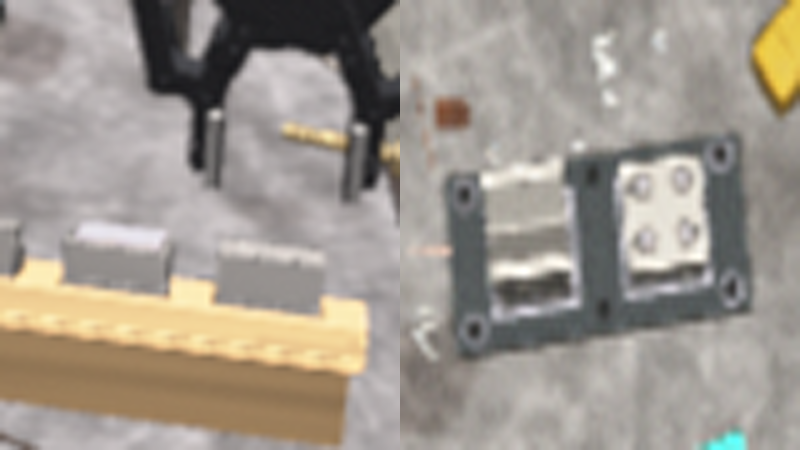

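Run:
```python
from h import *
s=np.load("ps2.npy",allow_pickle=True).item()["side"]
A=np.radians(-9.7);y=np.array([np.cos(A),np.sin(A),0])
for z in(.08,.09,.1,.11):print(z,[proj(s,[np.array([.4348,.2916,z])+k*.025*y]).round(1).tolist() for k in(1,-1)])
Rm=(R.from_euler("z",np.radians(80.2))*R.from_euler("y",-np.radians(28))).as_matrix()
print(proj(s,box(.022,.022,.034,.034)[::2]@Rm.T+[.4375,.3012,.03]).round(1).tolist())
```

```text
0.08 [[[388.1, 287.7]], [[412.4, 290.5]]]
0.09 [[[388.4, 283.7]], [[412.8, 286.4]]]
0.1 [[[388.7, 279.7]], [[413.2, 282.4]]]
0.11 [[[389.1, 275.6]], [[413.7, 278.3]]]
[[388.9, 292.6], [409.5, 295.0], [388.3, 295.4], [409.8, 297.9]]
```

Emit:
move_arm(
  plan=[
    [3,1,0,0],
    [3,1,15,0],
    [3,1,28,0],
    [3,1,36,0],
    [3,1,41,0],
    [3,1,44,0],
    [3,1,44,0],
  ],
)

```text
clock: 16.25
tcp_pos: [0.4385, 0.2968, 0.021]
orientation: [-2.398, -2.03, 0.0]
force: [-0.4, 0.4, -0.3]
width: 0.0503
finger_force: 0.0
```

Emit:
move_arm(
  plan=[
    [-3,-1,0,0],
    [-3,-1,2,0],
    [-3,-1,2,0],
  ],
)

```text
clock: 16.62
tcp_pos: [0.437, 0.2939, 0.0191]
orientation: [2.398, 2.029, 0.0]
force: [-0.4, -0.5, 0.3]
width: 0.0502
finger_force: 0.0
```

Emit:
move_arm(
  plan=[
    [0,0,0,0],
    [0,0,0,0],
    [0,0,0,0],
    [0,0,0,0],
  ],
  claw=36,
)

```text
clock: 17.12
tcp_pos: [0.4374, 0.2939, 0.0195]
orientation: [2.398, 2.029, 0.001]
force: [-0.8, -1.7, 4.4]
width: 0.0421
finger_force: 60.9
```

Emit:
move_arm(
  plan=[
    [-3,0,-5,0],
    [-7,0,-13,0],
    [-11,0,-20,0],
    [-13,0,-40,0],
    [-13,0,-65,0],
    [-50,35,-65,0],
    [-90,65,-65,0],
    [-130,95,-65,0],
    [-153,110,-65,0],
    [-153,110,-55,0],
    [-153,110,-30,0],
    [-153,110,0,0],
    [-153,110,10,0],
    [-153,110,15,0],
    [-153,110,15,0],
  ],
)

```text
clock: 19.0
tcp_pos: [0.5206, 0.1252, 0.0046]
orientation: [2.397, 2.03, 0.001]
force: [-0.1, 0.1, -1.6]
width: 0.0417
finger_force: 60.9
```

Run:
```python
from workcell import *
from h import *
s=snapshot("side");o=observe();print(o["clock"],np.round(o["force"],1),o["width"],o["tcp_pos"])
a=s["color"][215:345,320:420]
cv2.imwrite("pics/v2.png",cv2.resize(a,None,fx=4.5,fy=4.5,interpolation=2))
```

```text
19.05 [ 0.5  0.3 -0.8] 0.04180358261203435 [0.52103956 0.12521274 0.00496369]
```

View pics/v2.png

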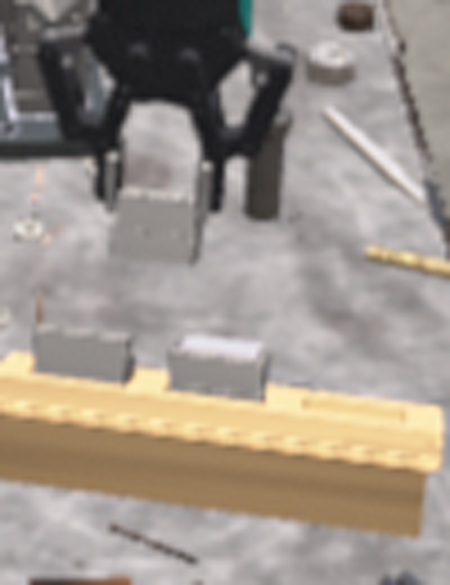

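Emit:
move_arm(
  plan=[
    [0,0,4,0],
    [0,0,7,0],
    [0,0,10,0],
    [0,0,13,0],
    [0,0,13,0],
  ],
)

```text
clock: 19.68
tcp_pos: [0.5233, 0.129, -0.0034]
orientation: [-2.398, -2.025, -0.012]
force: [-7.7, 10.2, 23.5]
width: 0.0416
finger_force: 64.5
```

Emit:
move_arm(
  plan=[
    [0,0,-7,0],
    [0,0,-7,0],
  ],
)

```text
clock: 19.92
tcp_pos: [0.5211, 0.1249, -0.0012]
orientation: [2.397, 2.029, 0.002]
force: [-0.1, -0.6, -1.3]
width: 0.042
finger_force: 61.9
```

Emit:
move_arm(
  plan=[
    [0,0,0,0],
    [0,0,0,0],
    [0,0,0,0],
    [0,0,-50,0],
    [0,0,-100,0],
    [-60,0,-130,0],
    [-120,0,-130,0],
    [-180,0,-130,0],
    [-180,0,-130,0],
  ],
  claw=52,
)

```text
clock: 21.05
tcp_pos: [0.49, -0.0565, 0.1283]
orientation: [2.404, 2.021, -0.001]
force: [0.4, 0.1, 0.5]
width: 0.0518
finger_force: 0.0
```

Run:
```python
from workcell import *
from h import *
s=snapshot("side");t=snapshot("top");o=observe();print(o["clock"],o["tcp_pos"])
up=lambda x:(R.from_euler("z",x[3]).as_matrix(),x[:3])
V=[]
for p in(s,t):
    m=trace("vee_rest",p);print([(np.round(r["rect"]).astype(int).tolist(),round(r["conf"],2)) for r in m])
    c=proj(p,[[.52,.13,.017]])[0]
    k=[r for r in m if np.hypot(r["rect"][0]+r["rect"][2]/2-c[0],r["rect"][1]+r["rect"][3]/2-c[1])<15]
    if k:V.append((p,k[0]["mask"]))
b=[box(.022,.022,0,.034)]
if len(V)==2:print(fit(V,b,[.52,.13,0,-.17],up,[.01,.01,.01,.1]))
if V:print(fit(V[-1:],b,[.52,.13,-.17],lambda q:up(np.array([q[0],q[1],0,q[2]])),[.01,.01,.1]))
c=proj(s,[[.52,.13,.017]])[0].astype(int);d=proj(t,[[.52,.13,.017]])[0].astype(int)
cv2.imwrite("pics/v3.png",np.hstack([cv2.resize(p["color"][e[1]-25:e[1]+25,e[0]-25:e[0]+25],(400,400),interpolation=2) for p,e in((s,c),(t,d))]))
```

```text
21.15 [ 0.49030453 -0.05304083  0.12791621]
[([342, 261, 20, 23], 0.58)]
[([233, 202, 13, 19], 0.56), ([366, 230, 18, 18], 0.45)]
(array([ 0.52223439,  0.13355546,  0.00091236, -0.17629222]), np.float64(0.257040319389353))
(array([ 0.52142668,  0.13504797, -0.30309427]), np.float64(0.19698614979229376))
```

View pics/v3.png

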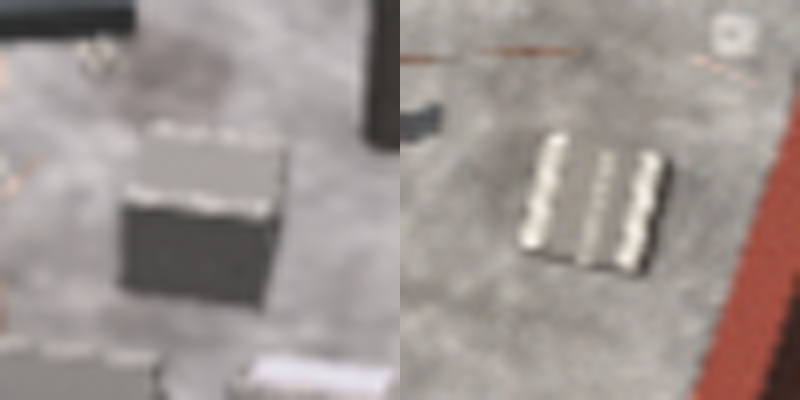

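```bash
python3 g.py 522 132 30 -10
```

```text
21.25 [490.5 -51.6 127.8] [-0.25  0.01  1.98  0.    1.15 -0.08]
[522.0, 132.0, 30.0, -10.0] ([186.3, 1.0, 97.9, 0.5], 'now ang', np.float64(-9.5))
```

Emit:
move_arm(
  plan=[
    [60,0,0,0],
    [120,0,0,0],
    [170,0,20,0],
    [187,0,70,0],
    [187,0,110,0],
    [187,0,135,0],
    [187,0,148,0],
    [187,0,148,0],
    [187,0,148,0],
  ],
  claw=70,
)

```text
clock: 22.38
tcp_pos: [0.5227, 0.1323, -0.0187]
orientation: [2.396, 2.029, 0.003]
force: [0.7, 0.4, 0.1]
width: 0.0701
finger_force: 0.0
```

Emit:
move_arm(
  plan=[
    [0,0,0,0],
    [0,0,0,0],
    [0,0,0,0],
    [0,0,0,0],
    [0,0,0,0],
  ],
  claw=36,
)

```text
clock: 23.0
tcp_pos: [0.5231, 0.1319, -0.0182]
orientation: [2.397, 2.028, 0.004]
force: [-1.5, -0.2, 6.3]
width: 0.0417
finger_force: 61.2
```

Emit:
move_arm(
  plan=[
    [0,0,0,0],
    [0,0,0,0],
    [0,0,0,-10],
    [0,0,0,-20],
    [0,0,0,-30],
    [0,0,0,-40],
    [0,0,0,-50],
    [0,0,0,-60],
    [0,0,0,-70],
    [0,0,0,-80],
    [0,0,0,-90],
    [0,0,0,-90],
    [0,0,0,-90],
  ],
  claw=80,
)

```text
clock: 24.62
tcp_pos: [0.5212, 0.1317, -0.0201]
orientation: [-0.264, -3.13, 0.0]
force: [0.6, -1.3, -0.2]
width: 0.0798
finger_force: 0.0
```

Emit:
move_arm(
  plan=[
    [0,0,0,0],
    [0,0,0,0],
    [0,0,0,0],
    [0,0,0,0],
    [0,0,0,0],
  ],
  claw=36,
)

```text
clock: 25.25
tcp_pos: [0.5221, 0.1319, -0.0195]
orientation: [0.261, 3.129, 0.001]
force: [0.8, 0.8, 3.4]
width: 0.0425
finger_force: 62.2
```

```bash
python3 g.py 588.3 -113.7 110 6.3
```

```text
25.25 [522.1 131.9 -19.5] [ 0.12  0.33  1.94  0.    0.87 -1.29]
[588.3, -113.7, 110.0, 6.3] ([-106.1, -231.2, -129.4, 74.2], 'now ang', np.float64(80.5))
```

Emit:
move_arm(
  plan=[
    [0,0,-50,0],
    [0,0,-100,0],
    [0,0,-120,0],
    [-27,-58,-122,10],
    [-53,-115,-122,20],
    [-80,-173,-122,30],
    [-107,-231,-122,40],
    [-107,-231,-122,50],
    [-107,-231,-122,60],
    [-107,-231,-122,70],
    [-107,-231,-110,74],
    [-107,-231,-95,74],
    [-107,-231,-84,74],
    [-107,-231,-84,74],
    [-107,-231,-84,74],
    [-107,-231,-84,74],
  ],
)

```text
clock: 27.25
tcp_pos: [0.5895, -0.1139, 0.0649]
orientation: [2.091, 2.343, 0.001]
force: [0.6, 0.2, -1.2]
width: 0.0426
finger_force: 61.9
```

```bash
python3 g.py 588.3 -113.7 52 6.3
```

```text
27.25 [ 589.5 -113.9   64.9] [-0.31  0.31  1.77 -0.    1.06 -0.42]
[588.3, -113.7, 52.0, 6.3] ([0.4, -1.2, 12.9, 0.2], 'now ang', np.float64(6.5))
```

Emit:
move_arm(
  plan=[
    [0,-1,4,0],
    [0,-1,8,0],
    [0,-1,12,0],
    [0,-1,12,0],
    [0,-1,12,0],
  ],
)

```text
clock: 27.88
tcp_pos: [0.5878, -0.1139, 0.0521]
orientation: [-2.092, -2.344, 0.0]
force: [-0.5, 0.2, -0.9]
width: 0.0423
finger_force: 61.9
```

Emit:
move_arm(
  plan=[
    [0,0,4,0],
    [0,0,8,0],
    [0,0,12,0],
    [0,0,16,0],
    [0,0,16,0],
    [0,0,16,0],
  ],
)

```text
clock: 28.62
tcp_pos: [0.588, -0.1136, 0.0411]
orientation: [-2.091, -2.343, 0.001]
force: [-10.7, 5.7, 26.1]
width: 0.0427
finger_force: 65.1
```

Home height (TCP 41 mm, as expected). Release and check.

Emit:
move_arm(
  plan=[
    [0,0,-5,0],
    [0,0,-5,0],
  ],
)

```text
clock: 28.88
tcp_pos: [0.588, -0.1137, 0.0412]
orientation: [2.092, 2.343, 0.001]
force: [-1.0, 2.1, 4.5]
width: 0.0433
finger_force: 62.6
```

Emit:
move_arm(
  plan=[
    [0,0,0,0],
    [0,0,0,0],
    [0,0,0,0],
    [0,0,-30,0],
    [0,0,-80,0],
    [0,0,-120,0],
    [-60,0,-120,0],
    [-120,0,-120,0],
    [-180,0,-120,0],
    [-180,0,-120,0],
  ],
  claw=62,
)

```text
clock: 30.12
tcp_pos: [0.6078, -0.2976, 0.1608]
orientation: [2.097, 2.337, -0.002]
force: [-0.1, 0.3, 0.1]
width: 0.0621
finger_force: 0.0
```

Run:
```python
from workcell import *
from h import *
s=snapshot("side");t=snapshot("top");o=observe();print(o["clock"],o["tcp_pos"])
a=s["color"][180:250,300:360];b=t["color"][160:220,270:340]
cv2.imwrite("pics/e1.png",np.hstack([cv2.resize(a,(386,450),interpolation=2),cv2.resize(b,(400,343),interpolation=2,).__class__((450,400,3),np.uint8)*0+cv2.copyMakeBorder(cv2.resize(b,(400,343),interpolation=2),0,107,0,0,0)]))
Rz=R.from_euler("z",np.radians(6.3)).as_matrix()
for n,y in(("post",.038),("new",-.038)):
  for z in(.095,):print(n,(proj(s,box(.022,.022,z,z)[::2]@Rz.T+Rz@[0,y,0]+[.584,-.0755,0])-[300,180]).round(1).tolist(),(proj(t,box(.022,.022,z,z)[::2]@Rz.T+Rz@[0,y,0]+[.584,-.0755,0])-[270,160]).round(1).tolist())
```

```text
30.225 [ 0.60767121 -0.29316009  0.16036822]
post [[37.8, 26.8], [39.9, 34.1], [21.7, 27.3], [23.2, 34.7]] [[31.2, 35.3], [16.0, 37.0], [29.5, 20.4], [14.4, 22.1]]
new [[34.6, 15.1], [36.4, 21.7], [19.3, 15.6], [20.6, 22.2]] [[57.3, 32.3], [42.2, 34.0], [55.5, 17.5], [40.5, 19.2]]
```

View pics/e1.png

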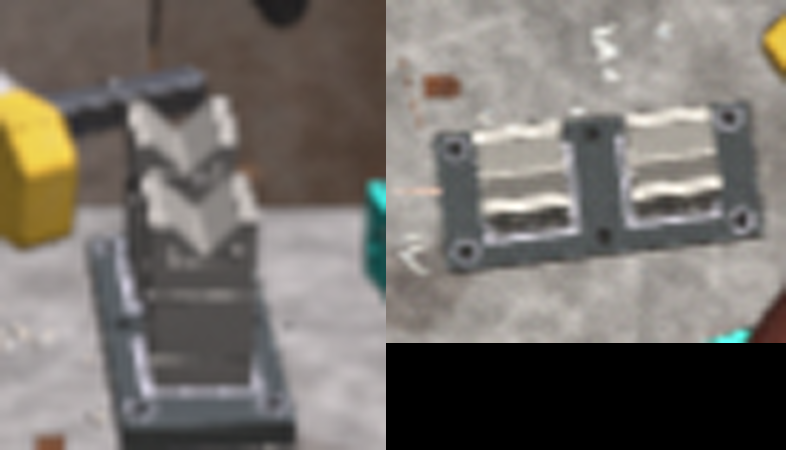

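```bash
python3 -c "
from workcell import *
print(finish_job())"
```

```text
the job is handed in; nothing more can be done
None
```

The second post is built and handed in at about 30 s of the 58 s allowed: the tall riser and the vee rest are both pressed home, and in the final pictures the new post matches the finished one in height and groove line. The first grasp caught the riser by its studs, because the fingertips sit about 30 mm above the reported TCP; I corrected for that and re-gripped it. No verdict came back.

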